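Stack two repaired modules on the sloping outgoing rack

ROBOT

A 6-joint arm with a two-finger parallel gripper is mounted at the origin on the work surface. World frame = base frame: x ahead of the robot, y to its left, z up, the work surface at z = 0. Lengths are in m, angles in rad, forces in N, time in s.
With the tool pointing down it reaches from about 0.35 to 0.975 m from the base axis. Payload 4.9 kg.
Tool frame: the origin (TCP) lies on the centre line of the jaws, within the pads' length; the fingertips stand 14 mm ahead of it and the grasp point (between the pads) lies 5 mm behind it; z points along the fingers, y is the line along which they close (so a half turn about z gives the same grasp; the last joint's range is limited). The gripper opens to 85 mm and grips with 20 to 120 N. Pads are 22 mm wide; open, the fingers measure 114 mm over their backs; the gripper's body (76 mm by 85 mm) begins 54 mm behind the grasp point. The pads swing forward as they close: fully open they stand 13 mm farther back than shut.
Start: joints at [-1.33, 0.053, 1.613, -0, 1.476, -0.119], TCP at [0.22, -0.585, 0.245] pointing down, gripper open.
Joint ranges: [-3.01, 3.01], [-1.01, 2.22], [0.06, 2.58], [-1.02, 4.17], [0.09, 2.62], [-3.14, 3.14]. Speed limits (rad/s): [2.57, 2.57, 3.14, 3.14, 3.14, 3.14].

INTERFACE

Orientations are given as a rotation vector (axis times angle).
In Python, from rig import ctrl gives the robot as it stands.
- The arm moves only by the tool send_rows, never from a script. Its argument "deltas" is text: rows parted by semicolons, each of 5 numbers parted by spaces: the shift along the world's x, y, z in cm, then the turn about the world's z in degrees, then the finger opening in cm, from 0 to 8.54. A call has 1 to 12 rows; each row shifts and turns the commanded pose from where the row before left it; what a row does not reach is not made up. A row lasts 1/12 s, in which the tool goes at most 41.7 mm and 7.16 degrees, less where a joint would pass 70% of its speed; a pose out of reach is approached as far as the arm can. A call with a gripper value outside its range is refused whole. The fingers move at their own pace and stop on an object; the grip force is fixed at half the most. Time passes only in rows, so rows that do not move let the fingers close. It gives the time, the measured TCP pose, the force, the opening and the grip force at its end, in the units of the state.
- ctrl.sense(): the state, without advancing time (a new reading comes with each control period).
- ctrl.grab_frame(name): name is "scene" or "top"; returns a dict with "color" (400x640x3 uint8, red, green, blue), "camera_matrix" (3x3 intrinsics, pixels), "dist" ([k1, k2, p1, p2, k3] as OpenCV has them; the pictures are not rectified), "extrinsics" (4x4, takes a point from world to camera coordinates). Camera axes: x right, y down, z forward; pixel columns grow to the right and rows downward; lengths in m; the calibration is good to about 2 mm. A picture is of the moment at which its call begins. There is no depth.
- ctrl.job_done(): hands the job in; it is judged then, once.
The state is a dict: "time_s": time; "joint_positions": joint angles; "qvel": joint speeds; "joint_efforts": joint torques, N m; "ee_pos": TCP position; "eef_rot": TCP orientation; "force": force on the tool from outside, world axes, zero at the start; "torque": the same for the moment, N m; "opening": finger opening in m; "grasp_force": force on a finger pad.
Only numpy, scipy, OpenCV 4.12 (cv2) and the standard library are available. Lean on these libraries where they do the work, as an engineer would, in place of code of your own. Each camera call takes 0.05 s, during which the arm holds its last target. There are 200 camera calls.

TASK

Lay the silver power module flat on the middle of the sloping green rack, long side running down the slope, and push it gently with the gripper down the slope until it bears squarely on the orange backstop. Then lay the blue control module flat on top of it, the same way round and along its middle, and push that home against the backstop too; let go of both. The backstop is clamped at a setting that you must find, and it, the red-tagged faulty unit and everything else on the bench must stay where they are.

Things in the scene. Friction and masses are not known exactly. Their poses are not given: they have to be found in the camera images.
- deck: Green flat plate of the sloping rack, 240 (x, along the slope) x 150 (y) x 6 mm, fixed, open sides without fences. Origin: centre of its top face, 75 mm above the table. x points up the slope, which rises away from the robot, y across, z out of the top face. Inclined 0.384 rad (22 degrees). Friction (0.5 to 0.7) keeps modules from sliding down by themselves.
- rack: The rack's steel foot, fixed; origin on the table under the deck's centre. Orange backstop bar (stop_c0) across the deck's low end: 130 wide (deck y), 8 thick, 55 mm tall. Its uphill face lies parallel to deck y somewhere between deck x = -0.108 and -0.063 m; this setting is not measured: find it by touch or by eye. Its clamp slips at about 60 N.
- heat: Silver aluminium power module, a closed flat case 130 (x) x 56 (y) x 24 (z) mm, dark stripes on its flat top, green connectors flush in both ends, 0.3 to 0.6 kg; starts flat on the table. Origin: centre of its underside; z up out of its top. Either end may face the backstop.
- ctrl: Navy blue control module, a closed flat plastic case 110 (x) x 46 (y) x 20 (z) mm with a plain pale label on top, 0.15 to 0.31 kg; starts flat on the table. Origin: centre of its underside; z up out of its top. Either end may face the backstop.
- faulty: Faulty unit, to be left alone: black case 100 (x) x 46 (y) x 20 (z) mm with a red tag on top. Origin: centre of its underside.
- flask: White plastic jar, 44 mm across, 85 mm tall, standing; leave alone. Origin: centre of its underside.
- tin: Red-labelled coffee tin, 84 mm across, 110 mm tall, standing; leave alone. Origin: centre of its underside.
- spool: Metal solder spool, 52 mm across, 42 mm tall, standing; leave alone. Origin: centre of its underside.
- driver: Screwdriver with a yellow handle lying near the robot; leave alone. Origin: under its middle; x along it, towards the tip.
- tray: Grey divided parts tray, 160 x 110 x 35 mm; leave alone. Origin: centre of its underside.
Mind the look-alikes: they are no part of the job. Of the things like the heat, leave any that is yellow; of the rest the smaller one is meant.

How it is judged:
On the way, in this order (a step that is already met when the one before it is completed fails the run):
1. the silver module lies flat on the rack and the gripper pushes it against the backstop (z of heat in the frame of deck between -0.005 and 0.005 m and (x of stop_c0 in the frame of heat between -0.0725 and -0.067 m or x of stop_c0 in the frame of heat between 0.067 and 0.0725 m) and angle between the x axis of heat and the x axis of deck, either way round below 0.07 rad and angle between the z axis of heat and the z axis of deck, either way round below 0.06 rad and angle between heat's own z axis and vertical below 0.6 rad and y of heat in the frame of deck between -0.015 and 0.015 m and contact force between heat and stop_c0 above 1 N and contact force between the fingers and heat above 0.3 N), for 0.1 s.
2. the blue module lies flat on the silver one and the gripper pushes it against the backstop (z of ctrl in the frame of deck between 0.019 and 0.029 m and (x of stop_c0 in the frame of ctrl between -0.0625 and -0.057 m or x of stop_c0 in the frame of ctrl between 0.057 and 0.0625 m) and angle between the x axis of each of ctrl, heat and the x axis of deck, either way round below 0.07 rad and angle between the z axis of each of ctrl, heat and the z axis of deck, either way round below 0.06 rad and angle between each of ctrl, heat's own z axis and vertical below 0.6 rad and y of ctrl in the frame of heat between -0.012 and 0.012 m and contact force between ctrl and stop_c0 above 1 N and contact force between the fingers and ctrl above 0.3 N and z of heat in the frame of deck between -0.005 and 0.005 m and (x of stop_c0 in the frame of heat between -0.0725 and -0.067 m or x of stop_c0 in the frame of heat between 0.067 and 0.0725 m) and y of heat in the frame of deck between -0.015 and 0.015 m), for 0.1 s.
At the end, for the whole second after the job is handed in: Silver module flat on the deck, blue flat on it (heights within 5 mm, tilt 0.06 rad); each along the slope within 0.07 rad, its end within 3.5 mm of the backstop; silver within 15 mm of the deck's middle line, blue within 12 mm of silver's; both released and still (z of heat in the frame of deck between -0.005 and 0.005 m and (x of stop_c0 in the frame of heat between -0.0725 and -0.067 m or x of stop_c0 in the frame of heat between 0.067 and 0.0725 m) and angle between the x axis of each of heat, ctrl and the x axis of deck, either way round below 0.07 rad and angle between the z axis of each of heat, ctrl and the z axis of deck, either way round below 0.06 rad and angle between each of heat, ctrl's own z axis and vertical below 0.6 rad and y of heat in the frame of deck between -0.015 and 0.015 m and z of ctrl in the frame of deck between 0.019 and 0.029 m and (x of stop_c0 in the frame of ctrl between -0.0625 and -0.057 m or x of stop_c0 in the frame of ctrl between 0.057 and 0.0625 m) and y of ctrl in the frame of heat between -0.012 and 0.012 m and linear speed of each of heat, ctrl below 0.02 m/s and angular speed of each of heat, ctrl below 0.1 rad/s); the robot touches nothing.
It fails at once if the backstop is shoved out of its setting (more than 4 mm) (distance of stop_c0 from where it was at the start of the episode above 0.004 m).
It fails at once if the faulty unit or another bystander is moved more than 20 mm (distance of any of faulty, flask, tin, spool, driver, tray from where it was at the start of the episode above 0.02 m).
It also fails if it takes over 66 s, if anything falls off the work surface, if the arm or the gripper's body presses on something with over 40 N, if the wrist force passes 120 N, or if a joint passes its speed limit or range.

## Working session

There is one attempt and no reset: what is moved stays moved. The work goes in short steps, Python scripts to look and compute and a tool call to move; the robot and the scene stay as the last step left them, time stands still between calls to the robot, and variables do not carry over. Pictures are saved under pics/ and viewed, at most 10 in all, crops included, and the job is handed in when it is done.

Besides the shell and the picture viewer there is one more tool, called after "Call:" as a command line: name --argument value ..., lists and objects as JSON in quotes. send_rows: Moves the arm, as the interface text tells. Its arguments: {"type":"object","properties":{"deltas":{"type":"string"}},"required":["deltas"]}

```bash
mkdir -p pics
cat > h.py <<'E'
import numpy as np, cv2
from rig import ctrl
def snap(n,f):
    g=ctrl.grab_frame(n); cv2.imwrite(f'pics/{f}.png',g['color'][:,:,::-1]); np.savez(f'pics/{f}.npz',**g); return g
def ray(g,uv):
    p=cv2.undistortPoints(np.array(uv,float).reshape(-1,1,2),g['camera_matrix'],g['dist']).reshape(-1,2)
    E=g['extrinsics'];R=E[:3,:3];t=E[:3,3]
    return -R.T@t,(np.c_[p,np.ones(len(p))])@R
def onz(g,uv,z):
    o,d=ray(g,uv); return o+d*((z-o[2])/d[:,2])[:,None]
def onplane(g,uv,p,n):
    o,d=ray(g,uv); return o+d*((np.dot(p-o,n))/(d@n))[:,None]
def proj(g,P):
    E=g['extrinsics']; r=cv2.Rodrigues(E[:3,:3])[0]
    return cv2.projectPoints(np.array(P,float).reshape(-1,1,3),r,E[:3,3],g['camera_matrix'],g['dist'])[0].reshape(-1,2)
E
python3 - <<'E'
from h import *
a=snap('scene','s0');b=snap('top','t0')
print(ctrl.sense())
for g in(a,b):
    o,d=ray(g,[[320,200]]);print(o,d)
E
```

```text
{'time_s': 0.1, 'joint_positions': array([-1.33003925e+00,  5.32997876e-02,  1.61418258e+00,  1.85337419e-05,
        1.47599737e+00, -1.19008798e-01]), 'qvel': array([ 3.10903077e-04, -2.20405266e-03, -4.30109846e-03, -5.54655997e-05,
        9.82192720e-04, -2.65980303e-05]), 'joint_efforts': array([-4.18763348e-04, -3.94901741e+01, -3.71362603e+01, -1.56959745e-04,
        3.98219941e-03, -1.14616975e-05]), 'ee_pos': array([ 0.21990293, -0.58445201,  0.24416492]), 'eef_rot': array([-3.08904813e+00, -5.61736229e-01,  1.51316345e-04]), 'force': array([ 0.05749597,  0.72333828, -0.98079215]), 'torque': array([ 0.00292301,  0.0001905 , -0.05388499]), 'grasp_force': 0.0, 'opening': 0.08540253962738978}
[1.09239817 0.46399355 1.02176619] [[-0.49970156 -0.34785615 -0.7933158 ]]
[0.32712521 0.06269658 1.22547843] [[ 0.16777631 -0.00812034 -0.98587189]]
```

View pics/s0.png

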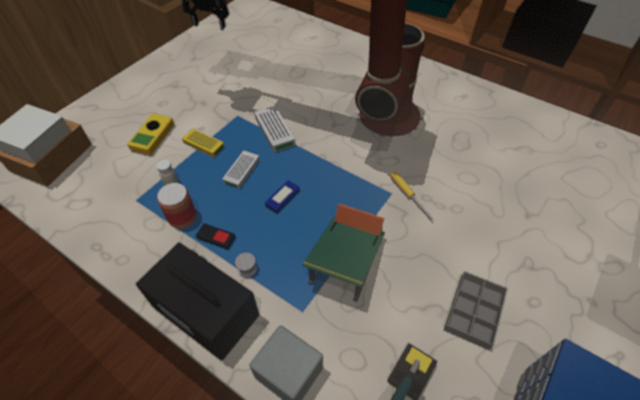

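View pics/t0.png

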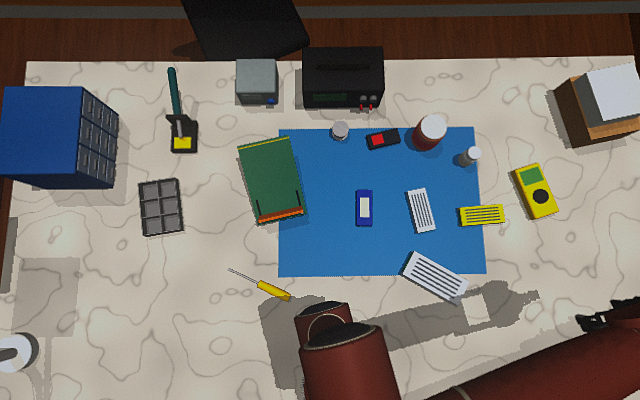

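Run:
```python
from h import *
a=dict(np.load('pics/s0.npz'));b=dict(np.load('pics/t0.npz'))
c1=cv2.resize(b['color'][125:235,225:315,::-1],None,fx=5,fy=5,interpolation=cv2.INTER_CUBIC)
c2=cv2.resize(a['color'][195:305,297:397,::-1],None,fx=3.5,fy=5,interpolation=cv2.INTER_CUBIC)
cv2.imwrite('pics/crop.png',np.hstack([c1,c2[:550,:345]]))
def rects(g,mask,z,lo,hi,nm):
    cs,_=cv2.findContours(mask.astype(np.uint8)*255,cv2.RETR_EXTERNAL,cv2.CHAIN_APPROX_NONE)
    for c in cs:
        if lo<cv2.contourArea(c)<hi:
            P=onz(g,c.reshape(-1,2),z)[:,:2].astype(np.float32)
            (x,y),(w,h),an=cv2.minAreaRect(P)
            if w<h: w,h,an=h,w,an+90
            print(nm,np.round([x,y,w,h],4),'long ax deg',round(an,1),c.reshape(-1,2).mean(0))
hsv=cv2.cvtColor(b['color'],cv2.COLOR_RGB2HSV);H,S,V=cv2.split(hsv)
print(hsv[200,358],hsv[230,330],hsv[192,420],hsv[207,364])
box=np.zeros(H.shape,bool);box[180:240,395:445]=1
k=np.ones((5,5),np.uint8)
m=cv2.morphologyEx(((S<90)&(V>90)&box).astype(np.uint8),cv2.MORPH_CLOSE,k)
rects(b,m,.024,200,3000,'heat')
box[:]=0;box[180:235,345:385]=1
m=cv2.morphologyEx((((H>112)&(S>120)|(S<100))&box).astype(np.uint8),cv2.MORPH_CLOSE,k)
rects(b,m,.02,100,2000,'ctrl')
m=((H>45)&(H<90)&(S>60)); m[:,:225]=0;m[:,315:]=0;m[:125]=0;m[235:]=0
rects(b,m,.075,500,9000,'deck')
```

```text
[115 204 144] [103 197 166] [106  17 195] [ 44  17 196]
heat [ 0.4973 -0.2512  0.1301  0.0559] long ax deg 11.1 [421.1754386  209.93859649]
ctrl [ 0.5074 -0.0799  0.1076  0.0427] long ax deg 178.0 [364.  207.5]
deck [0.5812 0.1917 0.2323 0.1528] long ax deg 12.8 [274.88148148 192.22716049]
```

View pics/crop.png

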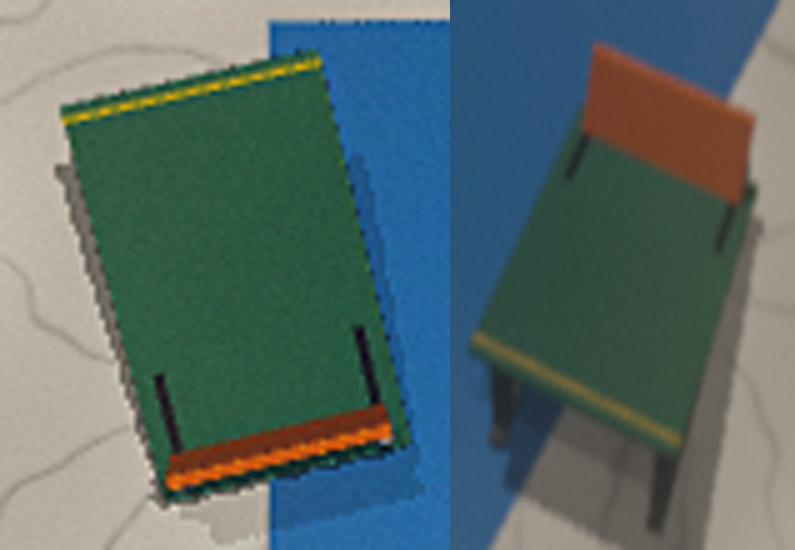

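```bash
cat >> h.py <<'E'
a=dict(np.load('pics/s0.npz'));b=dict(np.load('pics/t0.npz'))
E
python3 - <<'E'
from h import *
t=lambda p:(np.array(p,float)+.5)/5-.5+[225,125]
s=lambda p:(np.array(p,float)-[450,0]+.5)/[3.5,5]-.5+[297,195]
T=onz(b,t([[62,106],[318,52]]),.120);B=onz(b,t([[160,503],[410,442]]),.030)
S=onz(a,s([[470,343],[680,447]]),.120)
print(T,B,S,np.linalg.norm(T[0]-T[1]),np.linalg.norm(S[0]-S[1]))
w=T[0]-T[1];psi=np.arctan2(-w[0],w[1]);
sd=T.mean(0)-B.mean(0);print('psi',psi,np.arctan2(sd[1],sd[0]),np.linalg.norm(sd))
w=S[1]-S[0];print('psi scene',np.arctan2(-w[0],w[1]))
psi=(psi+np.arctan2(sd[1],sd[0]))/2
ca,sa=np.cos(.384),np.sin(.384)
for nm,M in(('top',T.mean(0)),('scene',S.mean(0))):
    X=np.array([ca*np.cos(psi),ca*np.sin(psi),sa]);Y=np.array([-np.sin(psi),np.cos(psi),0]);Z=np.cross(X,Y)
    O=M-.12*X;print(nm,O)
O=T.mean(0)-.12*X;O[2]=.075
for g,uv in((b,t([[172,457],[385,405]])),(a,s([[583,132],[740,203]]))):
    P=onplane(g,uv,O,Z)-O;print('stop xy',P@X,P@Y)
E
```

```text
[[0.6749767  0.28569939 0.12      ]
 [0.70490572 0.14087678 0.12      ]] [[0.45819054 0.24183037 0.03      ]
 [0.49193373 0.09353097 0.03      ]] [[0.70377189 0.14182726 0.12      ]
 [0.66908931 0.28714081 0.12      ]] 0.14788283707781122 0.14939514132107698
psi 0.20379096439061825 0.20914319493537462 0.23738797553884064
psi scene 0.23429092487885153
top [0.58104342 0.19047925 0.07504414]
scene [0.57753281 0.1916752  0.07504414]
stop xy [-0.09278304 -0.09034205] [ 0.06199891 -0.06694402]
stop xy [-0.09116674 -0.09651374] [-0.06557242  0.06313247]
```

Call:
send_rows --deltas "2.52 3.03 0 -1 8.5;2.52 3.03 0 -1 8.5;2.52 3.03 0 -1 8.5;2.52 3.03 0 -1 8.5;2.52 3.03 0 -1 8.5;2.52 3.03 0 -1 8.5;2.52 3.03 0 -1 8.5;2.52 3.03 0 -1 8.5;2.52 3.03 0 -1 8.5;2.52 3.03 0 -0.5 8.5;2.52 3.03 0 0 8.5;0 0 -3 0 8.5"

```text
time_s: 1.1
ee_pos: [0.5034, -0.2486, 0.2216]
eef_rot: [3.12, 0.314, 0.018]
force: [0.6, -1.1, 1.5]
opening: 0.0853
grasp_force: 0.0
```

Call:
send_rows --deltas "0 0 -4 0 8.5;0 0 -4 0 8.5;0 0 -4 0 8.5;0 0 -3 0 8.5;0 0 -1 0 8.5;0 0 0 0 8.5;0 0 0 0 8.5"

```text
time_s: 1.68
ee_pos: [0.4976, -0.252, 0.0559]
eef_rot: [3.127, 0.304, 0.0]
force: [0.4, 0.1, 0.6]
opening: 0.0847
grasp_force: 0.0
```

Run:
```python
from h import *
s=ctrl.sense();print({k:s[k] for k in('time_s','ee_pos','eef_rot','force','opening')});r=s['eef_rot'];print(2*np.degrees(np.arctan2(r[1],r[0]))%360)
```

```text
{'time_s': 1.6833, 'ee_pos': array([ 0.49760048, -0.25195001,  0.05594867]), 'eef_rot': array([3.12660051e+00, 3.04117304e-01, 4.21778948e-04]), 'force': array([0.35396568, 0.1377881 , 0.58077558]), 'opening': 0.08470136518134924}
11.111106914995828
```

Call:
send_rows --deltas "0 0 -1.8 0 8.5;0 0 -1.8 0 8.5;0 0 0 0 8.5;0 0 0 0 5.0;0 0 0 0 5.0;0 0 0 0 5.0;0 0 0 0 5.0;0 0 0 0 5.0;0 0 0 0 5.0;0 0 0 0 5.0;0 0 0 0 5.0"

```text
time_s: 2.6
ee_pos: [0.4991, -0.2528, 0.0224]
eef_rot: [3.124, 0.304, 0.006]
force: [-0.5, 1.0, 6.7]
opening: 0.0544
grasp_force: 67.2
```

Run:
```python
from h import *
psi=.212;ca,sa=np.cos(.384),np.sin(.384)
X=np.array([ca*np.cos(psi),ca*np.sin(psi),sa]);Y=np.array([-np.sin(psi),np.cos(psi),0]);Z=np.cross(X,Y)
O=np.array([.580,.191,.075])
for dx in(-.0275,-.012):
    P=O+dx*X+.016*Z; print(dx,'pivot',P,'hover uphill-end touch pivot z', 
      (O+(dx)*X)[2])
```

```text
-0.0275 pivot [0.54921364 0.18437372 0.07953239] hover uphill-end touch pivot z 0.0646976158560321
-0.012 pivot [0.56326309 0.18739764 0.08533919] hover uphill-end touch pivot z 0.0705044141917231
```

Call:
send_rows --deltas "0 0 2 0 5.0;0 0 4 0 5.0;0 0 4 0 5.0;0 0 4 0 5.0;0.6 4 0 0.5 5.0;0.6 4 0 0.5 5.0;0.6 4 0 0 5.0;0.6 4 0 0 5.0;0.6 4 0 0 5.0;0.6 4 0 0 5.0;0.6 4 0 0 5.0;0.6 4 0 0 5.0"

```text
time_s: 3.6
ee_pos: [0.5445, 0.0704, 0.1591]
eef_rot: [3.124, 0.332, -0.001]
force: [1.3, -0.3, -5.4]
opening: 0.0541
grasp_force: 66.1
```

Call:
send_rows --deltas "0.6 4 0 0 5.0;0.6 4 0 0 5.0;0.4 4 0 0 5.0;0 0 0 0 5.0;0 0 0 0 5.0;0 0 0 0 5.0"

```text
time_s: 4.1
ee_pos: [0.5606, 0.1882, 0.1587]
eef_rot: [3.123, 0.333, -0.002]
force: [-0.7, 0.5, -6.2]
opening: 0.0542
grasp_force: 66.4
```

Run:
```python
from h import *
g=snap('scene','s1');h=snap('top','t1')
c1=cv2.resize(h['color'][110:250,210:330],None,fx=3.3,fy=3.3);c2=cv2.resize(g['color'][160:300,290:410],None,fx=3.3,fy=3.3)
cv2.imwrite('pics/c1.png',np.hstack([c1,c2])[:,:,::-1])
s=ctrl.sense();print({k:s[k] for k in('time_s','ee_pos','eef_rot','force','opening')});r=s['eef_rot'];print(2*np.degrees(np.arctan2(r[1],r[0]))%360)
```

```text
{'time_s': 4.2, 'ee_pos': array([0.56090239, 0.18722388, 0.15891307]), 'eef_rot': array([ 3.12385023e+00,  3.29391831e-01, -1.33926990e-03]), 'force': array([-0.54704417, -0.43541402, -5.56070242]), 'opening': 0.05455823876448757}
12.038527976047796
```

View pics/c1.png

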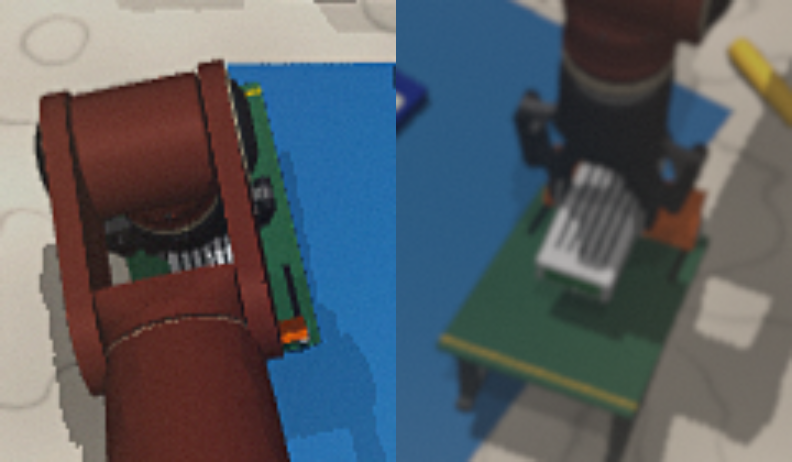

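Call:
send_rows --deltas "0.1 0 -2 0 5.0;0.1 0 -1.5 0 5.0;0 0 -0.5 0 5.0;0 0 -0.3 0 5.0;0 0 -0.3 0 5.0;0 0 -0.3 0 5.0;0 0 -0.2 0 5.0;0 0 0 0 5.0"

```text
time_s: 4.87
ee_pos: [0.5612, 0.1867, 0.1101]
eef_rot: [3.122, 0.33, -0.011]
force: [-16.3, -5.3, 9.1]
opening: 0.0543
grasp_force: 68.4
```

Call:
send_rows --deltas "-0.1 0 -0.2 0 5.0;-0.1 0 -0.2 0 5.0;-0.1 0 -0.2 0 5.0;-0.05 0 -0.2 0 5.0;-0.05 0 -0.2 0 5.0;0 0 -0.2 0 5.0;0 0 0 0 5.0"

```text
time_s: 5.45
ee_pos: [0.5589, 0.1866, 0.0984]
eef_rot: [3.122, 0.329, -0.003]
force: [-10.8, -7.2, 3.7]
opening: 0.0544
grasp_force: 69.1
```

Call:
send_rows --deltas "0 0 -0.2 0 5.0;0 0 -0.2 0 5.0;0 0 -0.2 0 5.0;0 0 -0.1 0 5.0;0 0 0 0 5.0"

```text
time_s: 5.87
ee_pos: [0.5589, 0.1869, 0.0913]
eef_rot: [3.122, 0.329, -0.003]
force: [-9.6, -4.9, 5.3]
opening: 0.0542
grasp_force: 69.7
```

Run:
```python
from h import *
g=snap('scene','s2')
cv2.imwrite('pics/c2.png',cv2.resize(g['color'][160:300,290:410,::-1],None,fx=4,fy=4,interpolation=cv2.INTER_CUBIC))
print(ctrl.sense()['force'])
```

```text
[-9.99994108 -5.28183891  3.43203849]
```

View pics/c2.png

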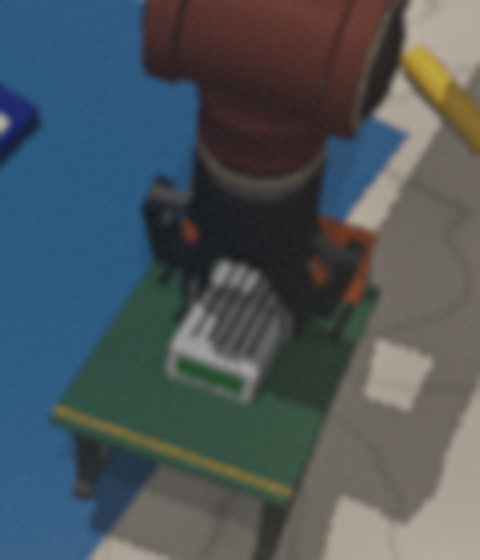

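Call:
send_rows --deltas "0 0 -0.1 0 5.0;0 0 -0.1 0 5.0;0 0 0 0 5.0;0 0 0 0 5.0"

```text
time_s: 6.25
ee_pos: [0.5589, 0.1869, 0.0898]
eef_rot: [3.122, 0.33, -0.003]
force: [-10.1, -5.2, 4.9]
opening: 0.0542
grasp_force: 70.0
```

Call:
send_rows --deltas "0 0 -0.1 0 5.0;0 0 -0.1 0 5.0;0 0 0 0 5.0;0 0 0 0 5.0"

```text
time_s: 6.58
ee_pos: [0.559, 0.1869, 0.0897]
eef_rot: [3.122, 0.33, -0.004]
force: [-15.9, -8.1, 15.2]
opening: 0.0545
grasp_force: 71.1
```

Call:
send_rows --deltas "0 0 0.2 0 5.0;0 0 0 0 6.0;0 0 0 0 7.0;0 0 0 0 8.0;0 0 0 0 8.5;0 0 0 0 8.5;0 0 1 0 8.5;0 0 3 0 8.5;0 0 4 0 8.5;0 0 4 0 8.5;0 0 0 0 8.5"

```text
time_s: 7.5
ee_pos: [0.5641, 0.1895, 0.2188]
eef_rot: [-3.122, -0.332, -0.027]
force: [0.8, -0.5, 1.6]
opening: 0.0846
grasp_force: 0.0
```

Call:
send_rows --deltas "3 0.6 0 0 4;3 0.6 0 0 2;3 0.6 0 0 0;0.4 0.1 0 0 0;0 0 0 0 0;0 0 0 0 0;0 0 0 0 0"

```text
time_s: 8.08
ee_pos: [0.6524, 0.2073, 0.2074]
eef_rot: [3.124, 0.332, -0.001]
force: [-0.5, 0.0, 0.1]
opening: 0.0004
grasp_force: 0.0
```

Run:
```python
from h import *
g=snap('scene','s3');h=snap('top','t3')
c1=cv2.resize(h['color'][110:250,210:330],None,fx=3.3,fy=4,interpolation=cv2.INTER_CUBIC);c2=cv2.resize(g['color'][160:300,290:410],None,fx=3.3,fy=4,interpolation=cv2.INTER_CUBIC)
cv2.imwrite('pics/c3.png',np.hstack([c1,c2])[:,:,::-1])
print(ctrl.sense()['ee_pos'])
```

```text
[0.65240785 0.20730671 0.20770712]
```

View pics/c3.png

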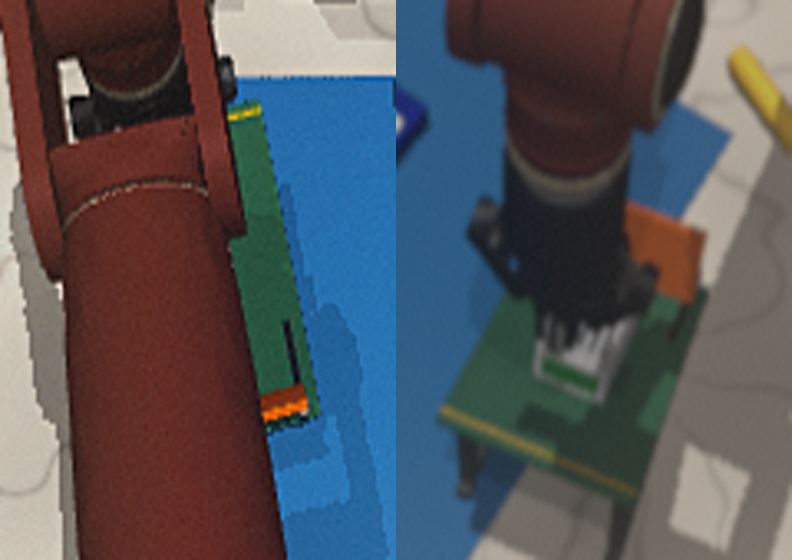

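```bash
cat >> h.py <<'E'
psi=.212;ca,sa=np.cos(.384),np.sin(.384)
X=np.array([ca*np.cos(psi),ca*np.sin(psi),sa]);Y=np.array([-np.sin(psi),np.cos(psi),0]);Z=np.cross(X,Y)
O=np.array([.580,.191,.075])
E
python3 - <<'E'
from h import *
uv=(np.array([[536,376],[602,404]])+.5-[396,0])/[3.3,4]-.5+[290,160]
P=onplane(a,uv,O,Z)-O;print(P@X,P@Y,P@Z)
uv=(np.array([[538,348],[607,374]])+.5-[396,0])/[3.3,4]-.5+[290,160]
P=onplane(a,uv,O+.024*Z,Z)-O;print(P@X,P@Y,P@Z)
ed=P[0]-P[1]
for x in(.085,.07,.0483):
    q=O+x*X; print(x,q)
E
```

```text
[0.04774191 0.04717277] [-0.02388737  0.02871068] [ 3.05569156e-17 -5.69113664e-17]
[0.05105882 0.04776947] [-0.02514822  0.02817713] [0.024 0.024]
0.085 [0.65704536 0.2075828  0.10684373]
0.07 [0.64344912 0.20465642 0.10122425]
0.0483 [0.62377989 0.20042293 0.09309473]
```

Call:
send_rows --deltas "-0.6 0 -2 0 0;0 0 -3 0 0;0 0 -2 0 0;0 0 -1.1 0 0;0 0 0 0 0;0 0 0 0 0"

```text
time_s: 8.68
ee_pos: [0.6469, 0.2073, 0.1265]
eef_rot: [3.124, 0.332, -0.001]
force: [1.2, -0.6, 0.1]
opening: -0.0003
grasp_force: 0.0
```

Call:
send_rows --deltas "-0.4 -0.08 -0.16 0 0;-0.4 -0.08 -0.16 0 0;-0.4 -0.08 -0.16 0 0;-0.3 -0.07 -0.12 0 0;-0.2 -0.04 -0.08 0 0;-0.2 -0.04 -0.08 0 0;0 0 0 0 0"

```text
time_s: 9.27
ee_pos: [0.6281, 0.2034, 0.1188]
eef_rot: [-3.124, -0.332, -0.001]
force: [-0.3, 0.1, 0.9]
opening: -0.0002
grasp_force: 0.0
```

Call:
send_rows --deltas "-0.1 -0.02 -0.04 0 0;-0.1 -0.02 -0.04 0 0;-0.1 -0.02 -0.04 0 0;-0.1 -0.02 -0.04 0 0;-0.1 -0.02 -0.04 0 0"

```text
time_s: 9.68
ee_pos: [0.6234, 0.2025, 0.1169]
eef_rot: [-3.124, -0.331, -0.001]
force: [1.4, -1.0, 1.7]
opening: -0.0003
grasp_force: 0.8
```

Call:
send_rows --deltas "-0.1 -0.02 -0.04 0 0;-0.1 -0.02 -0.04 0 0;-0.1 -0.02 -0.04 0 0"

```text
time_s: 9.93
ee_pos: [0.6206, 0.2019, 0.1158]
eef_rot: [-3.124, -0.331, -0.002]
force: [3.5, 1.4, 2.2]
opening: -0.0002
grasp_force: 2.2
```

Call:
send_rows --deltas "-0.1 -0.02 -0.04 0 0;-0.1 -0.02 -0.04 0 0"

```text
time_s: 10.1
ee_pos: [0.6202, 0.2022, 0.1159]
eef_rot: [-3.122, -0.331, -0.01]
force: [8.1, 3.8, 0.9]
opening: 0.0004
grasp_force: 4.2
```

Call:
send_rows --deltas "-0.1 -0.02 -0.04 0 0;0 0 0 0 0;0 0 0 0 0"

```text
time_s: 10.35
ee_pos: [0.6199, 0.2024, 0.1162]
eef_rot: [-3.122, -0.331, -0.013]
force: [8.0, 4.2, 0.5]
opening: -0.0001
grasp_force: 4.2
```

Call:
send_rows --deltas "-0.15 -0.03 -0.04 0 0;0 0 0 0 0;0 0 0 0 0;0 0 0 0 0"

```text
time_s: 10.68
ee_pos: [0.6196, 0.2025, 0.1166]
eef_rot: [-3.121, -0.331, -0.018]
force: [10.7, 5.1, 1.7]
opening: -0.0002
grasp_force: 5.4
```

Call:
send_rows --deltas "1 0.2 0.5 0 0;1 0.2 0.5 0 0;0 0 3 0 0;0 0 3 0 0;0 0 3 0 2;-1.5 -3.2 0 -2 4;-1.5 -3.2 0 -2 6;-1.5 -3.2 0 -2 8.5;-1.5 -3.2 0 -2 8.5;-1.5 -3.2 0 -2 8.5;-1.5 -3.2 0 -2 8.5;-1.5 -3.2 0 -2 8.5"

```text
time_s: 11.68
ee_pos: [0.5288, -0.0201, 0.213]
eef_rot: [-3.141, 0.054, 0.004]
force: [0.3, -0.1, 0.1]
opening: 0.0852
grasp_force: 0.0
```

Call:
send_rows --deltas "-1.5 -3.2 0 0 8.5;-1 -2 0 0 8.5;0 0 0 0 8.5;0 0 0 0 8.5;0 0 0 0 8.5"

```text
time_s: 12.1
ee_pos: [0.5055, -0.0705, 0.2135]
eef_rot: [-3.14, 0.052, 0.002]
force: [-0.6, 0.1, 0.8]
opening: 0.085
grasp_force: 0.0
```

Run:
```python
from h import *
g=snap('scene','s4');h=snap('top','t4')
c1=cv2.resize(h['color'][120:240,215:395],None,fx=2.2,fy=4,interpolation=cv2.INTER_CUBIC);c2=cv2.resize(g['color'][180:300,290:390],None,fx=4,fy=4,interpolation=cv2.INTER_CUBIC)
cv2.imwrite('pics/c4.png',np.hstack([c1,c2])[:,:,::-1])
s=ctrl.sense();r=s['eef_rot'];print(s['time_s'],s['ee_pos'],2*np.degrees(np.arctan2(r[1],r[0]))%360)
```

```text
12.2 [ 0.50589173 -0.07007855  0.21365419] 358.19848755113117
```

View pics/c4.png

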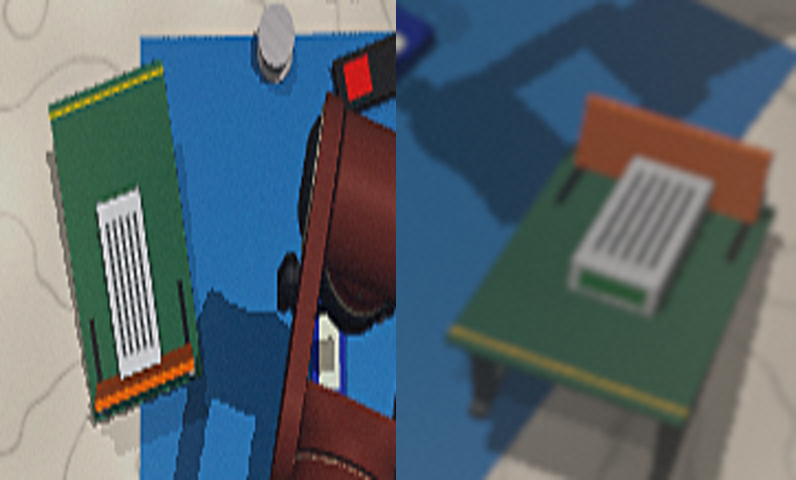

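```bash
cat >> h.py <<'E'
def deckrect(g,m,zn,nm):
    cs,_=cv2.findContours(cv2.morphologyEx(m.astype(np.uint8),cv2.MORPH_CLOSE,np.ones((5,5))),cv2.RETR_EXTERNAL,cv2.CHAIN_APPROX_NONE)
    c=max(cs,key=cv2.contourArea).reshape(-1,2)
    P=onplane(g,c,O+zn*Z,Z)-O
    (x,y),(w,h),an=cv2.minAreaRect(np.c_[P@X,P@Y].astype(np.float32))
    if w<h:w,h,an=h,w,an+90
    print(nm,np.round([x,y,w,h],4),'yaw',round((an+90)%180-90,2))
E
python3 - <<'E'
from h import *
h=dict(np.load('pics/t4.npz'));hsv=cv2.cvtColor(h['color'],cv2.COLOR_RGB2HSV);Hh,S,V=cv2.split(hsv)
m=(S<60)&(V>110);q=np.zeros_like(m);q[164:216,254:290]=1
deckrect(h,m&q,.024,'heat')
m=((Hh<14)&(S>140));q[:]=0;q[200:232,250:310]=1
# deck side edges -> yaw check
g=((Hh>45)&(Hh<95)&(S>60));L=[];R=[]
for v in range(160,195):
    u=np.where(g[v,228:310])[0]+228;L.append((u.min(),v));R.append((u.max(),v))
for E_ in(L,R):
    P=onplane(h,E_,O,Z)-O;print(np.polyfit(P@X,P@Y,1))
E
```

```text
heat [-0.0221  0.0011  0.1313  0.0553] yaw 0.33
[0.00753525 0.07128783]
[ 0.00300082 -0.07474961]
```

Call:
send_rows --deltas "0.15 -1 -3 0 8.5;0 0 -4 0 8.5;0 0 -4 0 8.5;0 0 -4 0 8.5;0 0 -2.6 0 8.5;0 0 -1 0 8.5;0 0 -1 0 8.5;0 0 0 0 8.5"

```text
time_s: 12.87
ee_pos: [0.5069, -0.0803, 0.0169]
eef_rot: [-3.141, 0.05, 0.003]
force: [0.0, -0.6, -0.1]
opening: 0.0848
grasp_force: 0.0
```

Call:
send_rows --deltas "0 0 0 0 8.5;0 0 0 0 4;0 0 0 0 4;0 0 0 0 4;0 0 0 0 4;0 0 0 0 4;0 0 0 0 4;0 0 0 0 4"

```text
time_s: 13.53
ee_pos: [0.5087, -0.0816, 0.0197]
eef_rot: [3.14, -0.052, 0.005]
force: [-0.4, -0.1, 6.0]
opening: 0.0442
grasp_force: 64.0
```

Call:
send_rows --deltas "0 0 2 0 4;0 0 4 0 4;0 0 4 0 4;0 0 4 0 4;0.5 3.8 0 2 4;0.5 3.8 0 2 4;0.5 3.8 0 2 4;0.5 3.8 0 2 4;0.5 3.8 0 2 4;0.5 3.8 0 2 4;0.6 3.8 0 2 4;0 0 0 0 4"

```text
time_s: 14.53
ee_pos: [0.5429, 0.1905, 0.1577]
eef_rot: [-3.12, -0.342, -0.001]
force: [0.0, -0.6, -0.9]
opening: 0.0448
grasp_force: 63.1
```

Call:
send_rows --deltas "0 0 0 0 4;0 0 0 0 4;0 0 0 0 4"

```text
time_s: 14.78
ee_pos: [0.5429, 0.1839, 0.1574]
eef_rot: [3.124, 0.329, -0.002]
force: [-0.8, 0.2, -2.2]
opening: 0.0446
grasp_force: 63.1
```

Run:
```python
from h import *
g=snap('scene','s5')
s=ctrl.sense();r=s['eef_rot'];print(s['time_s'],s['ee_pos'],s['force'],s['opening'],2*np.degrees(np.arctan2(r[1],r[0]))%360)
```

```text
14.8333 [0.54301865 0.18370517 0.15755392] [-0.17035163 -0.89380962 -1.19046381] 0.044329696237619766 12.013260649364987
```

Call:
send_rows --deltas "0.2 0.05 -1.5 0 4;0.1 0 -1 0 4;0 0 -0.4 0 4;0 0 -0.2 0 4;0 0 -0.2 0 4;0 0 -0.2 0 4;0 0 0 0 4"

```text
time_s: 15.42
ee_pos: [0.5449, 0.1841, 0.1245]
eef_rot: [3.122, 0.33, -0.008]
force: [-12.5, -5.2, 11.5]
opening: 0.0445
grasp_force: 65.1
```

Call:
send_rows --deltas "-0.1 -0.02 -0.2 0 4;-0.1 -0.02 -0.2 0 4;-0.05 -0.01 -0.2 0 4;-0.05 -0.01 -0.2 0 4;-0.05 -0.01 -0.2 0 4;0 0 -0.2 0 4;0 0 0 0 4"

```text
time_s: 16.0
ee_pos: [0.5426, 0.1836, 0.1128]
eef_rot: [3.123, 0.33, -0.002]
force: [-8.1, -4.8, 9.9]
opening: 0.0447
grasp_force: 66.7
```

Call:
send_rows --deltas "-0.05 -0.01 -0.2 0 4;-0.05 -0.01 -0.2 0 4;0 0 0 0 4"

```text
time_s: 16.25
ee_pos: [0.5421, 0.1836, 0.1088]
eef_rot: [3.123, 0.33, 0.001]
force: [-6.2, -4.0, 7.9]
opening: 0.044
grasp_force: 67.0
```

Call:
send_rows --deltas "0 0 -0.1 0 4;0 0 -0.1 0 4;0 0 0 0 4"

```text
time_s: 16.5
ee_pos: [0.542, 0.1835, 0.107]
eef_rot: [3.123, 0.33, -0.0]
force: [-6.8, -3.0, 9.8]
opening: 0.0444
grasp_force: 67.4
```

Call:
send_rows --deltas "0 0 -0.1 0 4;0 0 -0.1 0 4;0 0 0 0 4"

```text
time_s: 16.75
ee_pos: [0.5421, 0.1834, 0.1052]
eef_rot: [3.123, 0.33, -0.0]
force: [-8.1, -4.0, 9.1]
opening: 0.0443
grasp_force: 67.8
```

Run:
```python
from h import *
g=snap('scene','s6')
cv2.imwrite('pics/c6.png',cv2.resize(g['color'][170:290,290:410,::-1],None,fx=4.5,fy=4.5,interpolation=cv2.INTER_CUBIC))
print(ctrl.sense()['force'])
```

```text
[-7.30827949 -4.84913388  8.6631648 ]
```

View pics/c6.png

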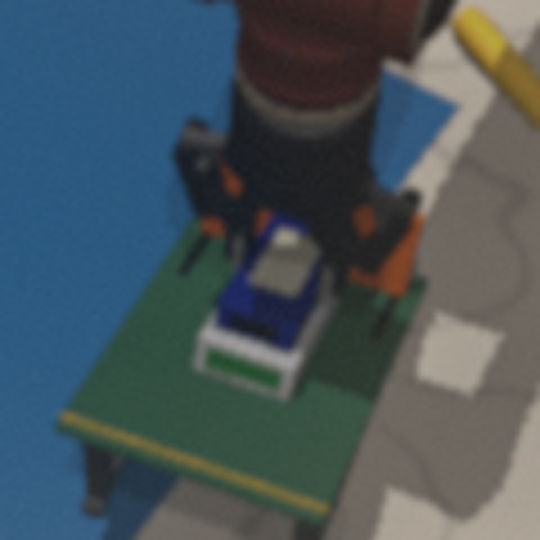

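Call:
send_rows --deltas "0 0 -0.1 0 4;0 0 -0.05 0 4;0 0 0 0 4"

```text
time_s: 17.05
ee_pos: [0.5421, 0.1834, 0.1051]
eef_rot: [3.122, 0.331, -0.001]
force: [-12.6, -5.3, 16.4]
opening: 0.0446
grasp_force: 68.6
```

Force jump: the module is flat. Release, rise, go uphill and look.

Call:
send_rows --deltas "0 0 0.2 0 4;0 0 0 0 5;0 0 0 0 6;0 0 0 0 7.5;0 0 0 0 8.5;0 0 0 0 8.5;0 0 1 0 8.5;0 0 3 0 8.5;0 0 4 0 8.5;0 0 4 0 8.5;3 0.6 0 0 8.5;3 0.6 0 0 4"

```text
time_s: 18.05
ee_pos: [0.6043, 0.1973, 0.2305]
eef_rot: [-3.123, -0.332, -0.017]
force: [0.3, -0.5, -0.6]
opening: 0.0751
grasp_force: 0.0
```

Call:
send_rows --deltas "3 0.6 0 0 2;2 0.5 0 0 0;0 0 0 0 0;0 0 0 0 0;0 0 0 0 0;0 0 0 0 0"

```text
time_s: 18.55
ee_pos: [0.6509, 0.2075, 0.2236]
eef_rot: [3.124, 0.332, -0.001]
force: [0.1, 1.2, 0.2]
opening: 0.0007
grasp_force: 0.0
```

Run:
```python
from h import *
g=snap('scene','s7')
cv2.imwrite('pics/c7.png',cv2.resize(g['color'][190:290,300:400,::-1],None,fx=6,fy=6,interpolation=cv2.INTER_CUBIC))
s=ctrl.sense();print(s['ee_pos'],s['time_s'])
```

```text
[0.65093661 0.207463   0.22369093] 18.6
```

View pics/c7.png

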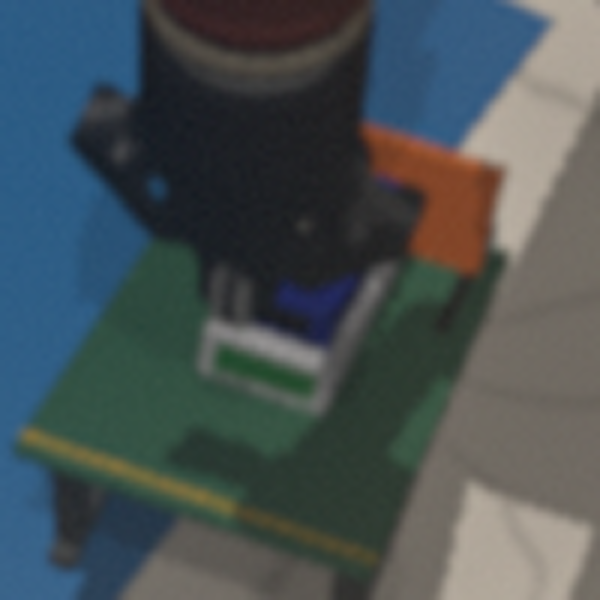

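Run:
```python
from h import *
f=lambda p:(np.array(p,float)+.5)/6-.5+[300,190]
P=onplane(a,f([[203,374],[322,410]]),O,Z)-O;print('heat end',P@X,P@Y)
P=onplane(a,f([[325,343],[275,330]]),O+.024*Z,Z)-O;print('ctrl end',P@X,P@Y)
```

```text
heat end [0.03961017 0.0356381 ] [-0.02320063  0.02817878]
ctrl end [0.02348166 0.02635483] [ 2.10463857e-02 -1.01409218e-05]
```

Call:
send_rows --deltas "-3.2 -0.8 -1 0 0;0 0 -3.5 0 0;0 0 -3 0 0;0 0 -1 0 0;0 0 0 0 0;-0.4 -0.08 -0.16 0 0;-0.4 -0.08 -0.16 0 0;-0.3 -0.07 -0.12 0 0;-0.2 -0.04 -0.08 0 0;0 0 0 0 0"

```text
time_s: 19.43
ee_pos: [0.6069, 0.1969, 0.1343]
eef_rot: [-3.124, -0.332, -0.002]
force: [-0.2, -0.0, -0.7]
opening: -0.0004
grasp_force: 0.0
```

Call:
send_rows --deltas "-0.1 -0.02 -0.04 0 0;-0.1 -0.02 -0.04 0 0;-0.1 -0.02 -0.04 0 0;-0.1 -0.02 -0.04 0 0;-0.1 -0.02 -0.04 0 0"

```text
time_s: 19.85
ee_pos: [0.602, 0.1959, 0.1315]
eef_rot: [-3.124, -0.331, -0.001]
force: [0.9, 0.7, 1.8]
opening: -0.0
grasp_force: 0.5
```

Call:
send_rows --deltas "-0.1 -0.02 -0.04 0 0;-0.1 -0.02 -0.04 0 0;-0.1 -0.02 -0.04 0 0;-0.1 -0.02 -0.04 0 0;-0.1 -0.02 -0.04 0 0"

```text
time_s: 20.27
ee_pos: [0.5966, 0.1948, 0.1292]
eef_rot: [-3.124, -0.331, -0.0]
force: [0.4, 0.8, 1.0]
opening: 0.0002
grasp_force: 0.5
```

Call:
send_rows --deltas "-0.1 -0.02 -0.04 0 0;-0.1 -0.02 -0.04 0 0;0 0 0 0 0"

```text
time_s: 20.52
ee_pos: [0.5949, 0.1945, 0.1286]
eef_rot: [-3.124, -0.331, -0.001]
force: [1.3, 0.3, 2.2]
opening: -0.0001
grasp_force: 0.9
```

Call:
send_rows --deltas "-0.1 -0.02 -0.04 0 0;-0.1 -0.02 -0.04 0 0;0 0 0 0 0"

```text
time_s: 20.77
ee_pos: [0.5944, 0.1947, 0.1288]
eef_rot: [-3.123, -0.331, -0.008]
force: [5.0, 2.0, 1.8]
opening: -0.0004
grasp_force: 2.9
```

Blocked at the expected place; press a little more and hold.

Call:
send_rows --deltas "-0.15 -0.03 -0.03 0 0;0 0 0 0 0;0 0 0 0 0;0 0 0 0 0"

```text
time_s: 21.1
ee_pos: [0.594, 0.1947, 0.1294]
eef_rot: [-3.122, -0.331, -0.013]
force: [7.7, 2.1, 1.1]
opening: 0.0001
grasp_force: 4.0
```

Call:
send_rows --deltas "-0.1 -0.02 0 0 0;0 0 0 0 0;0 0 0 0 0"

```text
time_s: 21.35
ee_pos: [0.5937, 0.1946, 0.13]
eef_rot: [-3.122, -0.331, -0.016]
force: [8.6, 4.5, 2.5]
opening: -0.0003
grasp_force: 4.7
```

Call:
send_rows --deltas "1 0.2 0.5 0 0;1 0.2 0.5 0 0;0 0 3 0 0;0 0 4 0 0;0 -4 0 0 0;0 -4 0 0 0;0 -4 0 0 0;0 -4 0 0 0;0 -4 0 0 0;0 -4 0 0 0;0 0 0 0 0;0 0 0 0 0"

```text
time_s: 22.35
ee_pos: [0.6094, -0.0443, 0.2066]
eef_rot: [-3.124, -0.326, 0.003]
force: [0.5, 0.4, 0.2]
opening: -0.0001
grasp_force: 0.0
```

Run:
```python
from h import *
g=snap('scene','s8');h=snap('top','t8')
c1=cv2.resize(h['color'][130:230,225:315],None,fx=4.4,fy=5,interpolation=cv2.INTER_CUBIC);c2=cv2.resize(g['color'][190:290,300:390],None,fx=4.4,fy=5,interpolation=cv2.INTER_CUBIC)
cv2.imwrite('pics/c8.png',np.hstack([c1,c2])[:,:,::-1])
hsv=cv2.cvtColor(h['color'],cv2.COLOR_RGB2HSV);Hh,S,V=cv2.split(hsv)
q=np.zeros(S.shape,bool);q[155:216,250:292]=1
deckrect(h,(Hh>112)&(Hh<130)&(S>120)&q,.044,'ctrl')
deckrect(h,(((S<60)&(V>100))|((Hh>112)&(Hh<130)&(S>120)))&q,.024,'heat~')
s=ctrl.sense();print(s['time_s'],s['ee_pos'])
```

```text
ctrl [-0.0325  0.0013  0.1105  0.0453] yaw 0.03
heat~ [-0.0244  0.0013  0.136   0.0556] yaw 0.13
22.45 [ 0.60971215 -0.0419166   0.20666671]
```

View pics/c8.png

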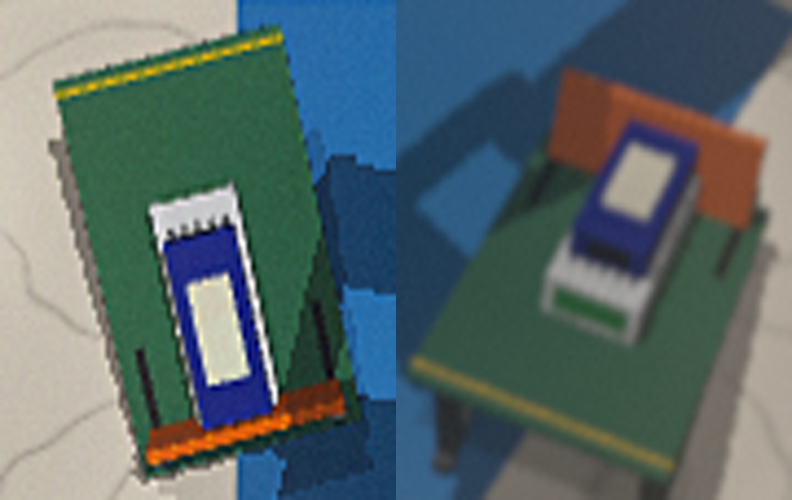

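```bash
python3 -c "
from rig import ctrl
print(ctrl.job_done())"
```

```text
the job is handed in; nothing more can be done
None
```

I handed the job in at about 22.5 s. Both modules lie flat on the rack, lined up with the slope to about 0.3° and pushed home against the backstop, and the gripper has let go and moved clear; the hand-in returned no verdict.

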